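# Feel a work nest into the marker's hidden socket and run the slide home

## Robot

A 7-joint arm with a two-finger parallel gripper is mounted at the origin on the work surface. World frame = base frame: x ahead of the robot, y to its left, z up, the work surface at z = 0. Lengths are in m, angles in rad, forces in N, time in s.
With the tool pointing down it reaches from about 0.4 to 0.85 m from the base axis. Payload 4.5 kg.
Tool frame: the origin (TCP) lies on the centre line of the jaws, within the pads' length; the fingertips stand 14 mm ahead of it and the grasp point (between the pads) lies 5 mm behind it; y points along the fingers, z is the direction in which the jaws open and shut, and the axes are right-handed (so a half turn about y gives the same grasp; the last joint's range is limited). The gripper opens to 88 mm and grips with 3 to 60 N. Pads are 18 mm wide; open, the fingers measure 123 mm over their backs; the gripper's body (75 mm by 187 mm) begins 45 mm behind the grasp point.
Start: joints at [1.377, 0.689, -0.195, 1.565, 0.157, 0.902, -0.215], TCP at [0.141, -0.609, 0.253] pointing down, gripper open.
Joint ranges: [-3.01, 3.01], [-0.46, 2.08], [-1.47, 1.51], [0.13, 2.56], [-1, 4.14], [0.04, 2.09], [-2.66, 2.66]. Speed limits (rad/s): [2.57, 2.57, 3.14, 3.14, 3.14, 3.14, 3.14].

## Interface

Orientations are given as a unit quaternion [x, y, z, w].
In Python, from plant import get_state, imaging, job gives the robot as it stands.
- The arm moves only by the tool send_rows, never from a script. Its argument "motion" is a list that holds one entry, the list of rows, each a list of 7 numbers: the turn, a rotation vector about the tool's x, y, z scaled (see below), then the shift along the tool's x, y, z scaled (see below), then the gripper's target within -1 to 1 (shut at 1, half-way at 0, fully open at -1). In form: [[[rx, ry, rz, tx, ty, tz, gripper], ...]]. A call has exactly 5 rows; each row shifts and turns the commanded pose from where the row before left it, along the tool's axes as they then stand; what a row does not reach is not made up. The controller multiplies each number of a shift by 0.02 m and each number of a turn by 0.08 rad. A row lasts 1/12 s, in which the tool goes at most 41.7 mm and 7.16 degrees, less where a joint would pass 70% of its speed; a pose out of reach is approached as far as the arm can. A call with a number of a shift or a turn outside -1 to 1 is refused whole. A call with a gripper value outside its range is refused whole. The fingers move at their own pace and stop on an object; "force" is the grip in N (left out, the last holds). Time passes only in rows, so rows that do not move let the fingers close, or fill a call up. It gives the time, the measured TCP pose, the force and the opening at its end, in the units of the state.
- get_state(): the state, without advancing time (a new reading comes with each control period).
- imaging.snapshot(name): name is "scene" or "top"; returns a dict with "img" (480x640x3 uint8, red, green, blue), "camera_matrix" (3x3 intrinsics, pixels), "dist_coeffs" ([k1, k2, p1, p2, k3] as OpenCV has them; the pictures are not rectified), "R" (3x3) and "t" (3): a world point X has camera coordinates R X + t. Camera axes: x right, y down, z forward; pixel columns grow to the right and rows downward; lengths in m; the calibration is good to about 2 mm. A picture is of the moment at which its call begins. There is no depth.
- job.finish_job(): hands the job in, once; it reports no verdict.
The state is a dict: "clock": time; "q": joint angles; "qd": joint speeds; "joint_torque": joint torques, N m; "tool_pos": TCP position; "eef_rot": TCP orientation; "contact_force": force on the tool from outside, world axes, zero at the start; "moment": the same for the moment, N m; "opening": opening from 0.0 (shut) to 1.0 (fully open).
Only numpy, scipy, OpenCV 4.12 (cv2) and the standard library are available. Lean on these libraries where they do the work, as an engineer would, in place of code of your own. Each camera call takes 0.05 s, during which the arm holds its last target.

## Task

Load the laser marker: take the brass work nest from the wooden rack, feel about lightly with its spigot in the window of the pulled-out loading slide until it drops into the hidden socket hole under the cover, and seat it fully home with its flange flat on the cover. Then push the slide gently all the way in under the lens and let go. Never press the nest hard against the slide, do not slam the slide, and leave the other nests, the rack and the rest of the bench as they are.

Things in the scene. Friction and masses are not known exactly. Their poses are not given: they have to be found in the camera images.
- nest_brass_grip (a point): Brass work nest, loose, 130 to 210 g, upright, round about z. From the top: brass grip cylinder, 28 mm diameter, 44 mm tall; aluminium flange, 44 mm diameter, 8 mm thick; steel spigot, 12 mm diameter, 22 mm long, foot chamfered 1.7 mm. This point: on the axis, in the grip cylinder, 20 mm below the top, 24 above the flange's top, 32 above the flange's underside, 54 above the spigot's foot.
- nest_blue_grip (a point): Bystander: a nest of the same shape with a blue body, same point. Standing in the rack.
- nest_black_grip (a point): Bystander: a nest of the same shape with a black body, same point. Standing in the rack.
- rack: Fixed wooden rack 260 x 90 x 32 mm; origin at the centre of its underside, x along its length. Three loose 18 mm holes, 27 mm deep, 80 mm apart along x (the middle one at the centre) hold the three nests, flanges on the rack's top; which nest is in which hole varies.
- marker: Bench laser marker, fixed: grey base 540 x 280 x 30 mm, column, white scan head with a black lens whose lower end is 252 mm above the table (radius 43 mm). Origin on the table straight below the lens; x points into the machine, the way the slide goes in; z up. The head takes 60 mm on every side of the lens axis and runs back (+x) to the column.
- window (a point): Centre of the round window, 30 mm across, in the 6 mm thick aluminium cover of the loading slide, on the cover's top face (76 mm above the table). Moves with the slide; x along the slide, into the machine, y across, z up. The cover reaches 185 mm to -x, 115 mm to +x, 65 mm to each side. The nest's spigot goes through this window into the socket hole; the flange then rests on the cover.
- slide (a joint): Travel of the loading slide, m: 0 = pulled fully out, 0.180 = fully home against its stop, the window under the lens. It starts 0 to 0.03 from the outer end. Stiff to move: about 6 N of friction, and it stays where it is left.
- slide_handle (a point): Centre of the slide's black handle bar, 165 mm from the window's centre along -x of the window and 30 mm above the cover. The bar is 12 mm thick along x, 80 mm long along y and 20 mm tall, on two short posts 20 mm high. It can be pushed or pinched from above.
- blank_tray: Bystander: a loose white two-part tray 130 x 100 x 30 mm with brass blanks in it; origin under its centre.
- glue: Bystander: a loose small white bottle with red cap, 28 mm in diameter, 75 mm tall; origin under its centre.
- driver: Bystander: a loose screwdriver 160 mm long lying on the table.
- caliper: Bystander: a loose caliper 200 mm long lying on the table.
- block_face (a point): 6 mm below the window's centre, on the black top face of the socket block. The block has one hidden blind hole, vertical, 13.5 mm diameter, 20 mm deep, black in black. Set by X and Y screws for the last job, it is off this point by up to 5 mm along x and 5 mm along y, either way, unknown. A spigot standing on the face holds the flange 16 mm above the cover.

How it is judged:
By the outcome, as a careful person would: the job done as asked, in the order asked, and still so for the second after the job is handed in, with the robot touching nothing.
It also fails if it takes over 64 s, if anything falls off the work surface, if the arm or the gripper's body presses on something with over 40 N, if the wrist force passes 120 N, or if a joint passes its speed limit or range.

## Working session

There is one attempt and no reset: what is moved stays moved. The work goes in short steps, Python scripts to look and compute and a tool call to move; the robot and the scene stay as the last step left them, time stands still between calls to the robot, and variables do not carry over. Pictures are saved under pics/ and viewed, and the job is handed in when it is done.

Besides the shell and the picture viewer there is one more tool, called after "Request:" in YAML: its name, and indented under it one key for each argument. send_rows: Moves the arm, as the interface text tells. Its arguments: {"type":"object","properties":{"motion":{"type":"array"},"force":{"type":"number"}},"required":["motion"]}

```bash
ls; mkdir -p pics
cat > h.py <<'E'
import numpy as np, cv2
from plant import get_state, imaging, job
def snap(n,f):
    s=imaging.snapshot(n); cv2.imwrite(f'pics/{f}.png',s['img'][:,:,::-1])
    import pickle; pickle.dump(s,open(f'pics/{f}.pkl','wb')); return s
def load(f):
    import pickle; return pickle.load(open(f'pics/{f}.pkl','rb'))
def ray(s,u,v,z):
    p=cv2.undistortPoints(np.array([[[u,v]]],float),s['camera_matrix'],s['dist_coeffs'])[0,0]
    R=np.array(s['R']);t=np.array(s['t']); c=-R.T@t; d=R.T@np.array([p[0],p[1],1]); k=(z-c[2])/d[2]; return c+k*d
def proj(s,X):
    return cv2.projectPoints(np.array(X,float).reshape(-1,1,3),cv2.Rodrigues(np.array(s['R']))[0],np.array(s['t'],float),s['camera_matrix'],s['dist_coeffs'])[0].reshape(-1,2)
E
python3 - <<'E'
from h import *
np.set_printoptions(precision=4,suppress=True)
for n in('scene','top'):
    s=snap(n,n+'0'); R=np.array(s['R']); print(n,-R.T@np.array(s['t']),R[2],s['camera_matrix'])
print(get_state())
E
```

```text
pics
scene [ 1.2836 -0.1565  0.62  ] [-0.7719  0.2866 -0.5675] [[460.99     0.     314.5948]
 [  0.     460.99   236.3771]
 [  0.       0.       1.    ]]
top [0.4845 0.1342 1.4738] [ 0.0824 -0.0164 -0.9965] [[593.3203   0.     320.8979]
 [  0.     593.3203 238.4222]
 [  0.       0.       1.    ]]
{'clock': 0.1, 'q': array([ 1.3768,  0.6899, -0.1945,  1.5662,  0.1573,  0.9025, -0.2151]), 'qd': array([-0.    , -0.0021, -0.0004, -0.0028,  0.001 ,  0.0013, -0.001 ]), 'joint_torque': array([ -0.0033, -52.8499,  -1.2713, -15.3839,  -0.0525,   0.002 ,
         0.    ]), 'tool_pos': array([ 0.141 , -0.6084,  0.252 ]), 'eef_rot': array([-0.0805,  0.7031, -0.702 ,  0.0803]), 'contact_force': array([ 0.7521, -0.4657,  0.088 ]), 'moment': array([-0.0114,  0.0023,  0.0046]), 'opening': 1.0008692061456528}
```

View pics/scene0.png

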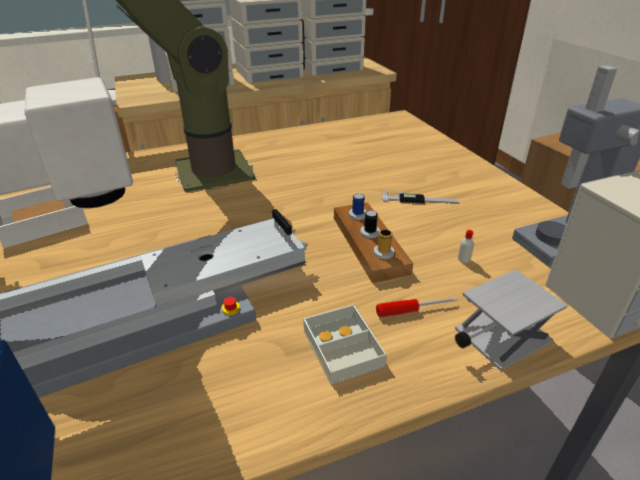

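View pics/top0.png

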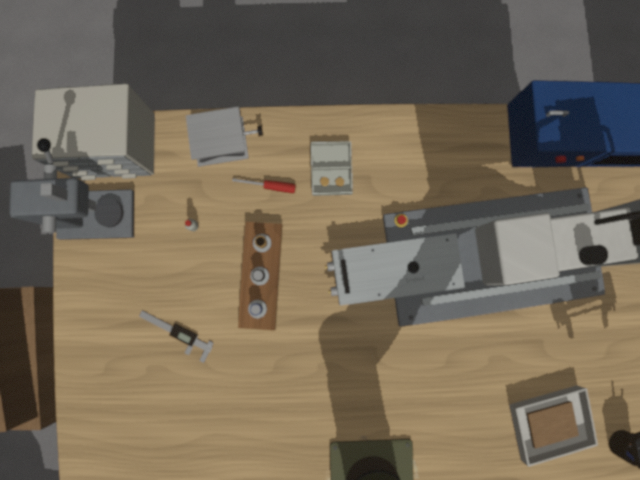

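The overview shows the rack with its nests at top-view (262,242), (259,275) and (257,309), brass nearest the front. The window is at (413,267) and the handle at (345,276). I'll zoom in next.

Run:
```python
from h import *
s=load('top0')['img'][:,:,::-1]; t=load('scene0')['img'][:,:,::-1]
a=cv2.resize(s[215:335,230:290],None,fx=5,fy=5,interpolation=cv2.INTER_CUBIC)
b=cv2.resize(s[225:310,325:475],None,fx=5,fy=5,interpolation=cv2.INTER_CUBIC)
cv2.imwrite('pics/z1.png',a);cv2.imwrite('pics/z2.png',b)
cv2.imwrite('pics/z3.png',cv2.resize(t[185:290,140:420],None,fx=2.8,fy=2.8,interpolation=cv2.INTER_CUBIC))
```

```text
(no output)
```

View pics/z1.png

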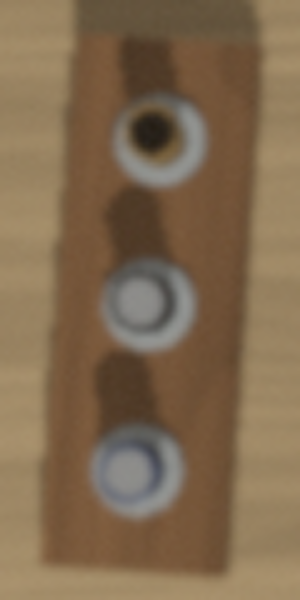

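View pics/z2.png

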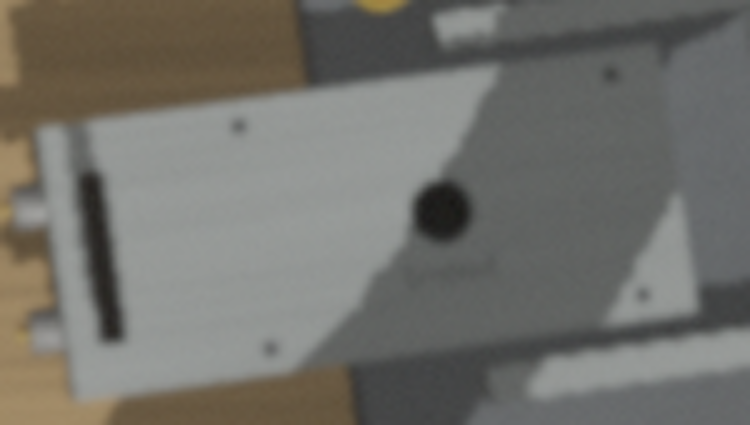

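View pics/z3.png

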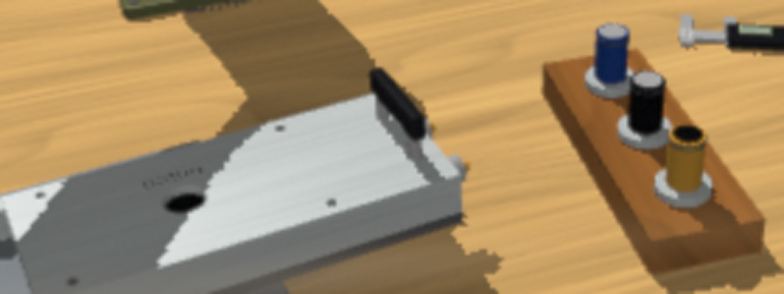

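Run:
```python
from h import *
np.set_printoptions(precision=4,suppress=True)
s=load('top0'); t=load('scene0')
def p1(x,y): return 230+(x+.5)/5-.5, 215+(y+.5)/5-.5
def p2(x,y): return 325+(x+.5)/5-.5, 225+(y+.5)/5-.5
def p3(x,y): return 140+(x+.5)/2.8-.5, 185+(y+.5)/2.8-.5
print('flange',*[ray(s,*p1(*p),.036) for p in[(160,140),(149,304),(138,471)]])
print('top',*[ray(s,*p1(*p),.084) for p in[(153,132),(140,302),(130,470)]])
print('rack',*[ray(s,*p1(*p),.032) for p in[(78,38),(262,38),(228,575),(42,565)]])
print('cover',*[ray(s,*p2(*p),.076) for p in[(38,125),(78,400),(698,312),(660,42)]])
print('win',ray(s,*p2(442,211),.076)); print('handle',*[ray(s,*p2(*p),.116) for p in[(88,173),(114,340),(101,257)]])
print('screws',*[ray(s,*p2(*p),.076) for p in[(238,126),(270,348),(611,74),(643,295)]])
print('SCENE brass top, flange', ray(t,*p3(686,134),.084),ray(t,*p3(684,188),.040),'blk',ray(t,*p3(648,81),.084),'blue',ray(t,*p3(613,33),.084))
print('win',ray(t,*p3(185,203),.076),'cov corner',ray(t,*p3(432,185),.076),ray(t,*p3(372,97),.076), 'screws',ray(t,*p3(280,128),.076),ray(t,*p3(332,203),.076),ray(t,*p3(40,195),.076))
```

```text
flange [0.5967 0.2549 0.036 ] [0.5171 0.2616 0.036 ] [0.4366 0.2685 0.036 ]
top [0.5968 0.2541 0.084 ] [0.5171 0.2616 0.084 ] [0.4388 0.2678 0.084 ]
rack [0.648  0.2946 0.032 ] [0.6458 0.2045 0.032 ] [0.3853 0.2264 0.032 ] [0.392  0.3165 0.032 ]
cover [0.573  0.0851 0.076 ] [0.4431 0.0697 0.076 ] [ 0.4759 -0.2274  0.076 ] [ 0.6055 -0.2142  0.076 ]
win [ 0.5275 -0.1055  0.076 ]
handle [0.5479 0.0642 0.116 ] [0.4712 0.0544 0.116 ] [0.5093 0.0593 0.116 ]
screws [ 0.5702 -0.0095  0.076 ] [ 0.4651 -0.0215  0.076 ] [ 0.5907 -0.1896  0.076 ] [ 0.4848 -0.2009  0.076 ]
SCENE brass top, flange [0.5957 0.2536 0.084 ] [0.6031 0.2516 0.04  ] blk [0.5186 0.261  0.084 ] blue [0.4395 0.2682 0.084 ]
win [ 0.5311 -0.1058  0.076 ] cov corner [0.5755 0.0621 0.076 ] [0.4473 0.0558 0.076 ] screws [ 0.4632 -0.0218  0.076 ] [ 0.5695 -0.0097  0.076 ] [ 0.4831 -0.2006  0.076 ]
```

```bash
cat >> h.py <<'E'
from scipy.spatial.transform import Rotation as Ro
def to(x,y,z,ang=None,st=None):
    """print tool-frame shift (units) and turn about tool y to get tool z axis heading ang(deg, mod 180)"""
    st=st or get_state(); R=Ro.from_quat(st['eef_rot']); p=st['tool_pos']
    d=R.inv().apply(np.array([x,y,z])-p)
    M=R.as_matrix(); h=np.degrees(np.arctan2(M[1,2],M[0,2]))
    print('clk %.2f pos %s F %s op %.3f'%(st['clock'],np.round(p,4),np.round(st['contact_force'],2),st['opening']))
    print('toolz heading %.1f  tilt y-axis %s'%(h,np.round(M[:,1],3)),' shift units',np.round(d/.02,2))
    if ang is not None:
        e=(ang-h+90)%180-90; print('yaw error deg %.1f -> ry total units %.2f (world-down y so ry=-yaw)'%(e,-np.radians(e)/.08))
E
python3 - <<'E'
from h import *
to(.30,-.35,.3,85); print(Ro.from_quat(get_state()['eef_rot']).as_matrix().round(3))
E
```

```text
clk 0.10 pos [ 0.141  -0.6084  0.252 ] F [ 0.75 -0.47  0.09] op 1.001
toolz heading -76.9  tilt y-axis [-0.     0.002 -1.   ]  shift units [-10.66  -2.38 -10.79]
yaw error deg -18.1 -> ry total units 3.94 (world-down y so ry=-yaw)
[[-0.974 -0.     0.226]
 [-0.226  0.002 -0.974]
 [ 0.    -1.    -0.002]]
```

Request:
send_rows:
  motion:
    - [[0,0,0,-0.9,-0.2,-1,-1],[0,0,0,-1,-0.2,-1,-1],[0,0,0,-1,-0.2,-1,-1],[0,0,0,-1,-0.2,-1,-1],[0,0,0,-1,-0.2,-1,-1]]

```text
clock: 0.52
tool_pos: [0.2144, -0.4879, 0.2725]
eef_rot: [-0.08, 0.703, -0.702, 0.08]
contact_force: [0.8, 0.6, -0.4]
opening: 0.998
```

Request:
send_rows:
  motion:
    - [[0,0,0,-1,-0.2,-1,-1],[0,0,0,-1,-0.2,-1,-1],[0,0,0,-1,-0.2,-1,-1],[0,0,0,-1,-0.2,-1,-1],[0,0,0,-1,-0.2,-1,-1]]

```text
clock: 0.93
tool_pos: [0.2892, -0.3679, 0.2927]
eef_rot: [-0.08, 0.703, -0.702, 0.08]
contact_force: [0.1, 0.2, 0.2]
opening: 1.0
```

Run:
```python
from h import *
print(get_state()['q'])
to(.44,0.0,.3,85);to(.5965,0.2542,.2,85)
```

```text
[ 0.94515354  0.43188392 -0.20429923  1.9681922   0.12438443  0.75387329
 -0.67482558]
clk 0.93 pos [ 0.2892 -0.3679  0.2927] F [0.06 0.2  0.19] op 1.000
toolz heading -77.0  tilt y-axis [-0.  0. -1.]  shift units [-11.5   -0.36 -16.22]
yaw error deg -18.0 -> ry total units 3.94 (world-down y so ry=-yaw)
clk 0.93 pos [ 0.2892 -0.3679  0.2927] F [0.06 0.2  0.19] op 1.000
toolz heading -77.0  tilt y-axis [-0.  0. -1.]  shift units [-21.99   4.64 -26.83]
yaw error deg -18.0 -> ry total units 3.94 (world-down y so ry=-yaw)
```

Request:
send_rows:
  motion:
    - [[0,0,0,-0.7,0,-1,-1],[0,0,0,-0.7,0,-1,-1],[0,0,0,-0.7,0,-1,-1],[0,0,0,-0.7,0,-1,-1],[0,0,0,-0.7,0,-1,-1]]

```text
clock: 1.35
tool_pos: [0.3346, -0.2548, 0.2926]
eef_rot: [-0.08, 0.703, -0.702, 0.08]
contact_force: [0.7, -0.2, -0.4]
opening: 0.996
```

Request:
send_rows:
  motion:
    - [[0,0,0,-0.7,0,-1,-1],[0,0,0,-0.7,0,-1,-1],[0,0,0,-0.7,0,-1,-1],[0,0,0,-0.7,0,-1,-1],[0,0,0,-0.7,0,-1,-1]]

```text
clock: 1.77
tool_pos: [0.3801, -0.1417, 0.2926]
eef_rot: [-0.081, 0.703, -0.702, 0.08]
contact_force: [0.2, -0.3, 0.4]
opening: 1.0
```

Request:
send_rows:
  motion:
    - [[0,0,0,-0.7,0,-1,-1],[0,0,0,-0.7,0,-1,-1],[0,0,0,-0.8,0,-1,-1],[0,0,0,-0.8,0,-1,-1],[0,0,0,-0.8,0,-1,-1]]

```text
clock: 2.18
tool_pos: [0.4317, -0.0271, 0.2926]
eef_rot: [0.081, -0.702, 0.703, -0.08]
contact_force: [1.1, -0.6, 0.2]
opening: 1.002
```

Request:
send_rows:
  motion:
    - [[0,0.4,0,-1,0.3,-1,-1],[0,0.4,0,-1,0.3,-1,-1],[0,0.4,0,-1,0.3,-1,-1],[0,0.4,0,-1,0.3,-1,-1],[0,0.4,0,-1,0.3,-1,-1]]

```text
clock: 2.6
tool_pos: [0.5141, 0.0879, 0.2621]
eef_rot: [0.024, -0.707, 0.707, -0.023]
contact_force: [-0.1, 0.2, 0.1]
opening: 0.999
```

Run:
```python
from h import *
print(get_state()['q'])
to(.5965,0.2542,.16,85)
```

```text
[-0.15363951  0.54129437 -0.1641324   1.86457728  0.12438886  0.7464821
 -1.89021548]
clk 2.60 pos [0.5141 0.0879 0.2621] F [-0.09  0.23  0.07] op 0.999
toolz heading -86.2  tilt y-axis [-0.001 -0.    -1.   ]  shift units [-4.67  5.1  -8.02]
yaw error deg -8.8 -> ry total units 1.93 (world-down y so ry=-yaw)
```

Request:
send_rows:
  motion:
    - [[0,0.4,0,-0.7,0.5,-1,-1],[0,0.4,0,-0.7,0.5,-1,-1],[0,0.4,0,-0.7,0.5,-1,-1],[0,0.4,0,-0.7,0.5,-1,-1],[0,0.3,0,-0.7,0.5,-1,-1]]

```text
clock: 3.02
tool_pos: [0.5834, 0.1879, 0.2117]
eef_rot: [-0.03, -0.706, 0.707, 0.03]
contact_force: [0.3, -0.0, 0.2]
opening: 0.999
```

Run:
```python
from h import *
print(get_state()['q'])
to(.5965,0.2542,.16,85)
```

```text
[-0.3328308   0.71916573 -0.09594193  1.6475615   0.08977921  0.78042018
 -2.12493004]
clk 3.02 pos [0.5834 0.1879 0.2117] F [ 0.32 -0.03  0.19] op 0.999
toolz heading -94.9  tilt y-axis [-0.001 -0.    -1.   ]  shift units [-0.37  2.58 -3.36]
yaw error deg -0.1 -> ry total units 0.03 (world-down y so ry=-yaw)
```

Request:
send_rows:
  motion:
    - [[0,0,0,-0.1,0.5,-0.7,-1],[0,0,0,-0.1,0.5,-0.7,-1],[0,0,0,-0.1,0.5,-0.7,-1],[0,0,0,0,0.5,-0.6,-1],[0,0,0,-0.1,0.6,-0.6,-1]]

```text
clock: 3.43
tool_pos: [0.5964, 0.2527, 0.1601]
eef_rot: [-0.029, -0.706, 0.707, 0.03]
contact_force: [0.2, 0.6, 0.1]
opening: 1.003
```

Run:
```python
from h import *
to(.5965,0.2542,.061,85)
snap('scene','s1');s=snap('top','t1')
cv2.imwrite('pics/t1z.png',cv2.resize(s['img'][190:340,200:350,::-1],None,fx=4,fy=4))
```

```text
clk 3.43 pos [0.5964 0.2527 0.1601] F [0.15 0.56 0.11] op 1.003
toolz heading -94.8  tilt y-axis [-0. -0. -1.]  shift units [-0.    4.95 -0.08]
yaw error deg -0.2 -> ry total units 0.04 (world-down y so ry=-yaw)
```

View pics/s1.png

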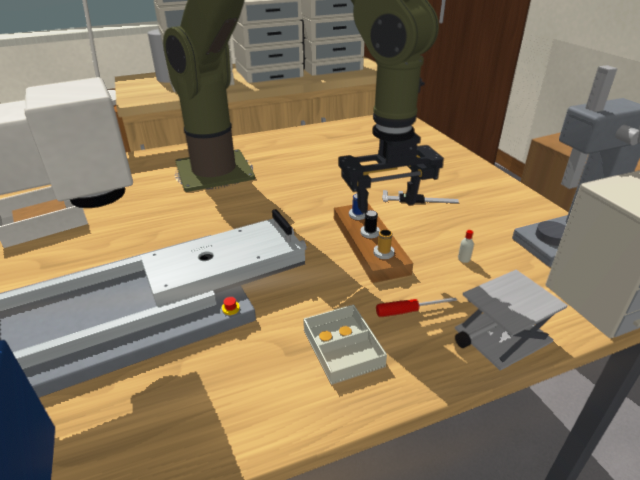

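The open fingers, at (362,200) and (415,195), straddle the brass nest at (385,240). I'll descend.

Request:
send_rows:
  motion:
    - [[0,0,0,0,0.9,0,-1],[0,0,0,0,0.9,0,-1],[0,0,0,0,0.9,0,-1],[0,0,0,0,0.9,0,-1],[0,0,0,0,0.9,0,-1]]

```text
clock: 3.95
tool_pos: [0.5973, 0.2507, 0.0705]
eef_rot: [-0.03, -0.706, 0.707, 0.03]
contact_force: [0.0, 0.1, 0.2]
opening: 0.995
```

Request:
send_rows:
  force: 8
  motion:
    - [[0,0,0,0,0.4,-0.1,-1],[0,0,0,0,0,0,0],[0,0,0,0,0,0,0.5],[0,0,0,0,0,0,0.8],[0,0,0,0,0,0,1]]

```text
clock: 4.37
tool_pos: [0.5979, 0.254, 0.064]
eef_rot: [0.031, 0.707, -0.706, -0.029]
contact_force: [0.2, -0.1, -0.1]
opening: 0.725
```

Run:
```python
from h import *
to(.5965,0.2542,.061,85)
```

```text
clk 4.37 pos [0.5979 0.254  0.064 ] F [ 0.24 -0.06 -0.08] op 0.725
toolz heading -94.8  tilt y-axis [ 0.002  0.001 -1.   ]  shift units [ 0.07  0.15 -0.  ]
yaw error deg -0.2 -> ry total units 0.04 (world-down y so ry=-yaw)
```

Request:
send_rows:
  force: 8
  motion:
    - [[0,0,0,0,0.1,0,1],[0,0,0,0,0,0,1],[0,0,0,0,0,0,1],[0,0,0,0,0,0,1],[0,0,0,0,0,0,1]]

```text
clock: 4.78
tool_pos: [0.5971, 0.2538, 0.0608]
eef_rot: [-0.03, -0.706, 0.706, 0.03]
contact_force: [0.4, -0.3, 0.6]
opening: 0.341
```

Request:
send_rows:
  force: 15
  motion:
    - [[0,0,0,0,0,0,1],[0,0,0,0,0,0,1],[0,0,0,0,0,0,1],[0,0,0,0,0,0,1],[0,0,0,0,0,0,1]]

```text
clock: 5.2
tool_pos: [0.5971, 0.2539, 0.0608]
eef_rot: [0.03, 0.707, -0.706, -0.03]
contact_force: [-0.4, 0.3, 1.4]
opening: 0.316
```

Run:
```python
from h import *
to(.5965,0.2542,.061,85)
```

```text
clk 5.20 pos [0.5971 0.2539 0.0608] F [-0.4   0.3   1.37] op 0.316
toolz heading -94.8  tilt y-axis [ 0.  0. -1.]  shift units [ 0.03 -0.01 -0.01]
yaw error deg -0.2 -> ry total units 0.04 (world-down y so ry=-yaw)
```

Request:
send_rows:
  force: 20
  motion:
    - [[0,0,0,0,-0.3,0,1],[0,0,0,0,-0.5,0,1],[0,0,0,0,-0.7,0,1],[0,0,0,0,-0.9,0,1],[0,0,0,0,-1,0,1]]

```text
clock: 5.62
tool_pos: [0.5968, 0.2536, 0.1301]
eef_rot: [-0.03, -0.706, 0.707, 0.03]
contact_force: [0.8, 0.2, -0.8]
opening: 0.313
```

Request:
send_rows:
  motion:
    - [[0,-0.6,0,0,-0.8,0,1],[0,-1,0,0,-0.8,0,1],[0,-1,0,0,-0.8,0,1],[0,-1,0,0,-0.8,0,1],[0,-1,0,0,-0.8,0,1]]

```text
clock: 6.03
tool_pos: [0.5972, 0.2535, 0.2111]
eef_rot: [0.101, -0.7, 0.7, -0.102]
contact_force: [0.4, -0.5, -0.8]
opening: 0.304
```

Request:
send_rows:
  motion:
    - [[0,-1,0,0,-0.2,0,1],[0,-1,0,0,0,0,1],[0,-1,0,0,0,0,1],[0,-1,0,0,0,0,1],[0,-1,0,0,0,0,1]]

```text
clock: 6.45
tool_pos: [0.5972, 0.2534, 0.2143]
eef_rot: [0.238, -0.665, 0.666, -0.239]
contact_force: [0.3, -0.3, -1.3]
opening: 0.314
```

Request:
send_rows:
  motion:
    - [[0,-1,0,0,0,0,1],[0,-1,0,0,0,0,1],[0,-1,0,0,0,0,1],[0,-1,0,0,0,0,1],[0,-1,0,0,0,0,1]]

```text
clock: 6.87
tool_pos: [0.5973, 0.2533, 0.2142]
eef_rot: [0.365, -0.605, 0.606, -0.366]
contact_force: [0.2, 0.1, -1.3]
opening: 0.31
```

Run:
```python
from h import *
print(get_state()['q'])
to(.528,-.1057,.18,6.3)
```

```text
[-0.25071012  0.78750951 -0.42236005  1.52066856  0.37731558  0.91382606
 -1.27847339]
clk 6.87 pos [0.5973 0.2533 0.2142] F [ 0.17  0.11 -1.32] op 0.310
toolz heading -27.7  tilt y-axis [ 0.002 -0.001 -1.   ]  shift units [17.51  1.71  5.27]
yaw error deg 34.0 -> ry total units -7.42 (world-down y so ry=-yaw)
```

Request:
send_rows:
  motion:
    - [[0,-1,0,0,0,0,1],[0,-1,0,0,0,0,1],[0,-1,0,0,0,0,1],[0,-1,0,0,0,0,1],[0,-1,0,0,0,0,1]]

```text
clock: 7.28
tool_pos: [0.5974, 0.2532, 0.2142]
eef_rot: [0.478, -0.52, 0.521, -0.479]
contact_force: [0.4, -0.0, -1.5]
opening: 0.31
```

Request:
send_rows:
  motion:
    - [[0,-0.8,0,0,0,0,1],[0,-0.8,0,0,0,0,1],[0,-0.8,0,0,0,0,1],[0,0,0,0,0,0,1],[0,0,0,0,0,0,1]]

```text
clock: 7.7
tool_pos: [0.5973, 0.2534, 0.2136]
eef_rot: [-0.525, 0.473, -0.474, 0.525]
contact_force: [0.1, -0.5, -1.2]
opening: 0.31
```

Run:
```python
from h import *
print(get_state()['q'])
to(.528,-.1057,.17,6.3)
s=snap('top','t2'); t=snap('scene','s2')
cv2.imwrite('pics/s2z.png',cv2.resize(t['img'][100:300,280:480,::-1],None,fx=3,fy=3))
```

```text
[-0.17213798  0.8156536  -0.58124779  1.51605253  0.5097265   0.96371674
 -0.80089883]
clk 7.70 pos [0.5973 0.2534 0.2136] F [ 0.11 -0.53 -1.18] op 0.310
toolz heading 5.9  tilt y-axis [ 0.001 -0.    -1.   ]  shift units [17.5   2.19 -5.29]
yaw error deg 0.4 -> ry total units -0.09 (world-down y so ry=-yaw)
```

View pics/s2z.png

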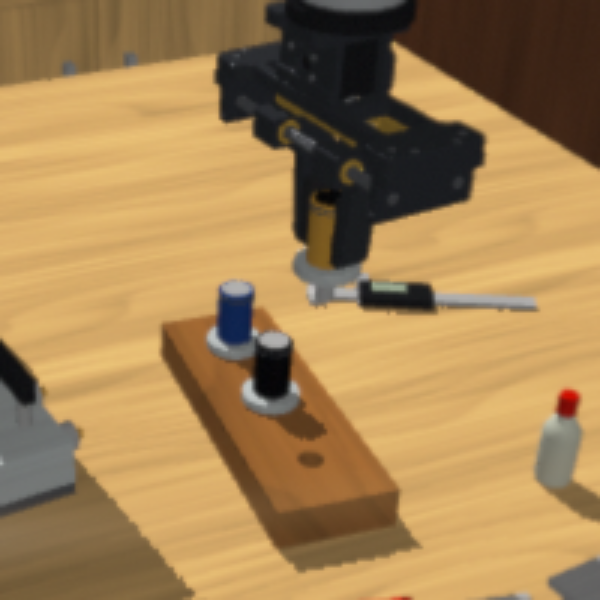

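The brass nest hangs upright in the fingers at crop (322,230), and its rack hole is empty at (311,460). Blue and black are undisturbed. Next I carry it to the window.

Request:
send_rows:
  motion:
    - [[0,0,0,0.9,0,-0.3,1],[0,0,0,1,0,-0.3,1],[0,0,0,1,0,-0.3,1],[0,0,0,1,0,-0.3,1],[0,0,0,1,0,-0.3,1]]

```text
clock: 8.22
tool_pos: [0.5773, 0.1522, 0.213]
eef_rot: [0.525, -0.473, 0.474, -0.525]
contact_force: [0.5, -0.6, -1.1]
opening: 0.312
```

Request:
send_rows:
  motion:
    - [[0,0,0,1,0,-0.3,1],[0,0,0,1,0,-0.3,1],[0,0,0,1,0,-0.3,1],[0,0,0,1,0,-0.3,1],[0,0,0,1,0,-0.3,1]]

```text
clock: 8.63
tool_pos: [0.558, 0.0496, 0.2131]
eef_rot: [-0.525, 0.473, -0.474, 0.525]
contact_force: [-0.0, 0.3, -1.2]
opening: 0.309
```

Request:
send_rows:
  motion:
    - [[0,0,0,1,0,-0.3,1],[0,0,0,1,0,-0.3,1],[0,0,0,1,0,-0.3,1],[0,0,0,1,0,-0.3,1],[0,0,0,1,0,-0.3,1]]

```text
clock: 9.05
tool_pos: [0.5387, -0.0531, 0.2131]
eef_rot: [0.525, -0.473, 0.474, -0.525]
contact_force: [0.0, -0.0, -2.1]
opening: 0.313
```

Request:
send_rows:
  motion:
    - [[0,-0.1,0,0.9,0.3,-0.3,1],[0,0,0,0.7,0.4,-0.3,1],[0,0,0,0.5,0.4,-0.1,1],[0,0,0,0.2,0.4,0,1],[0,0,0,0,0.4,0,1]]

```text
clock: 9.47
tool_pos: [0.53, -0.1, 0.1738]
eef_rot: [0.527, -0.471, 0.471, -0.527]
contact_force: [-0.2, 0.0, -0.2]
opening: 0.311
```

Run:
```python
from h import *
print(get_state()['q'])
to(.528,-.1057,.127,6.3)
s=snap('top','t3'); t=snap('scene','s3')
cv2.imwrite('pics/s3z.png',cv2.resize(t['img'][130:330,100:320,::-1],None,fx=3,fy=3,interpolation=cv2.INTER_CUBIC))
cv2.imwrite('pics/t3z.png',cv2.resize(s['img'][200:350,300:500,::-1],None,fx=4,fy=4))
```

```text
[ 0.44778886  0.74653386 -0.58505464  1.8886843   0.62470135  0.69644683
 -0.39880115]
clk 9.47 pos [ 0.53   -0.1     0.1738] F [-0.17  0.01 -0.25] op 0.311
toolz heading 6.4  tilt y-axis [-0. -0. -1.]  shift units [ 0.27  2.34 -0.13]
yaw error deg -0.1 -> ry total units 0.02 (world-down y so ry=-yaw)
```

View pics/s3z.png

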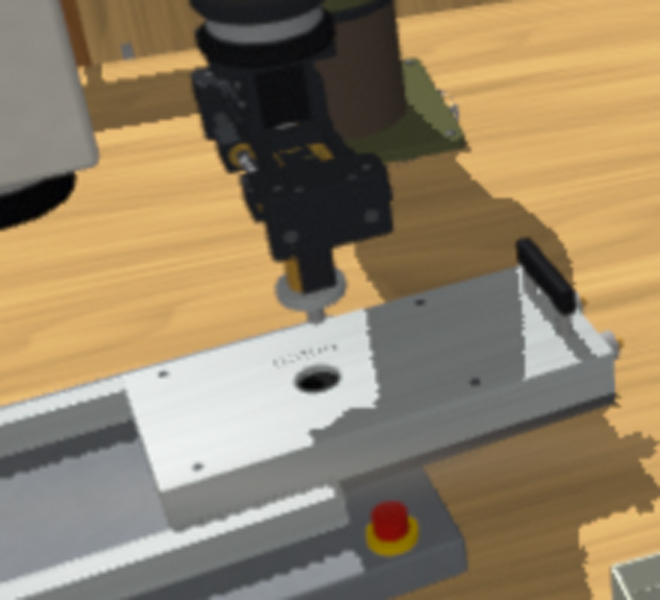

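View pics/t3z.png

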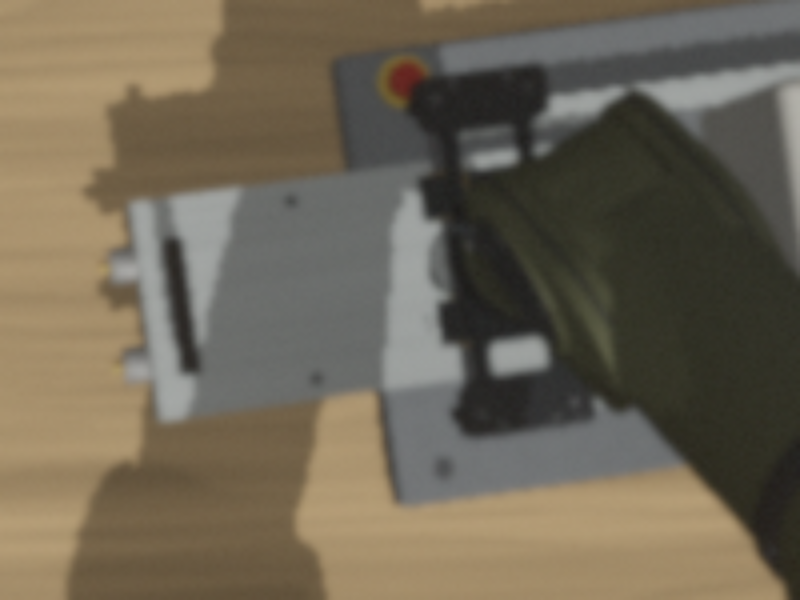

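The spigot hangs just off the window, which is at crop (317,378). Centring and descending.

Request:
send_rows:
  motion:
    - [[0,0,0,0.2,0.3,-0.1,1],[0,0,0,0.1,0.5,0,1],[0,0,0,0,0.4,0,1],[0,0,0,0,0.4,0,1],[0,0,0,0,0.2,0,1]]

```text
clock: 9.98
tool_pos: [0.5281, -0.1052, 0.1374]
eef_rot: [0.528, -0.471, 0.47, -0.527]
contact_force: [0.2, -0.4, -2.1]
opening: 0.311
```

Run:
```python
from h import *
to(.528,-.1057,.127,6.3)
t=snap('scene','s4')
cv2.imwrite('pics/s4z.png',cv2.resize(t['img'][190:290,150:270,::-1],None,fx=6,fy=6,interpolation=cv2.INTER_CUBIC))
```

```text
clk 9.98 pos [ 0.5281 -0.1052  0.1374] F [ 0.21 -0.41 -2.06] op 0.311
toolz heading 6.5  tilt y-axis [-0.002  0.    -1.   ]  shift units [ 0.03  0.52 -0.01]
yaw error deg -0.2 -> ry total units 0.04 (world-down y so ry=-yaw)
```

View pics/s4z.png

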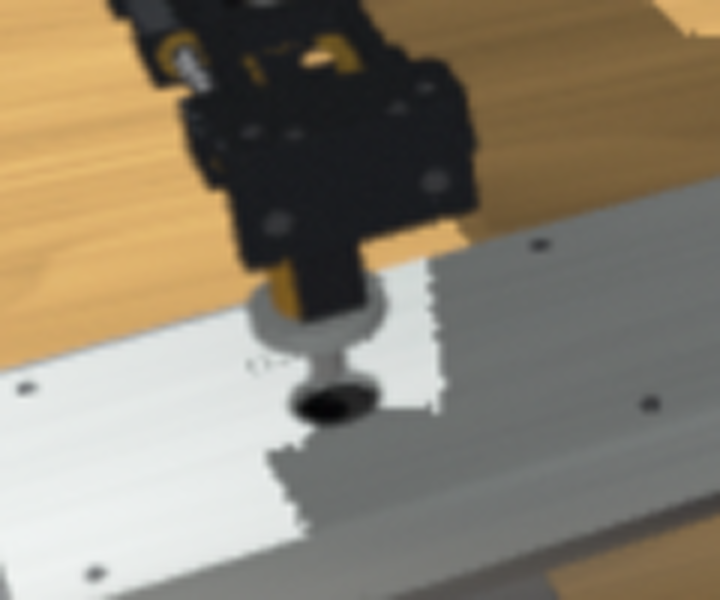

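Run:
```python
from h import *
t=load('s4'); p=np.array([.5281,-.1052,.1374])
for n,dz in(('flange top',-.0208),('flange bot',-.0288),('foot',-.0508)):
    print(n,(proj(t,p+[0,0,dz])-[150,190]+.5)*6)
print('window',(proj(t,[.528,-.1057,.076])-[150,190]+.5)*6, 'px/m', proj(t,[.538,-.1057,.076])-proj(t,[.528,-.1057,.076]),proj(t,[.528,-.0957,.076])-proj(t,[.528,-.1057,.076]))
```

```text
flange top [[319.11528783 299.16895427]]
flange bot [[322.8582959  319.55948894]]
foot [[332.96698448 374.574628  ]]
window [[336.16832544 400.71145872]] px/m [[0.88746937 2.8678363 ]] [[ 5.05860547 -1.13397528]]
```

The projected nest and window match the picture within about 1 mm. Now for a gentle approach to contact.

Request:
send_rows:
  motion:
    - [[0,0,0,0,0.3,0,1],[0,0,0,0,0.2,0,1],[0,0,0,0,0.1,0,1],[0,0,0,0,0,0,1],[0,0,0,0,0,0,1]]

```text
clock: 10.45
tool_pos: [0.5287, -0.1054, 0.1268]
eef_rot: [-0.527, 0.471, -0.471, 0.527]
contact_force: [-0.1, -0.4, -0.9]
opening: 0.311
```

Request:
send_rows:
  motion:
    - [[0,0,0,0,0.05,0,1],[0,0,0,0,0.05,0,1],[0,0,0,0,0,0,1],[0,0,0,0,0,0,1],[0,0,0,0,0,0,1]]

```text
clock: 10.87
tool_pos: [0.5287, -0.1055, 0.1248]
eef_rot: [-0.527, 0.471, -0.471, 0.527]
contact_force: [1.2, 0.5, -1.4]
opening: 0.313
```

Request:
send_rows:
  motion:
    - [[0,0,0,0,0.05,0,1],[0,0,0,0,0,0,1],[0,0,0,0,0,0,1],[0,0,0,0,0,0,1],[0,0,0,0,0,0,1]]

```text
clock: 11.28
tool_pos: [0.5286, -0.1054, 0.1237]
eef_rot: [0.527, -0.471, 0.471, -0.527]
contact_force: [0.1, 0.3, -1.5]
opening: 0.311
```

Request:
send_rows:
  motion:
    - [[0,0,0,0,0.05,0,1],[0,0,0,0,0.05,0,1],[0,0,0,0,0,0,1],[0,0,0,0,0,0,1],[0,0,0,0,0,0,1]]

```text
clock: 11.7
tool_pos: [0.5286, -0.1054, 0.1217]
eef_rot: [0.527, -0.471, 0.471, -0.527]
contact_force: [1.3, 0.0, -1.5]
opening: 0.31
```

Request:
send_rows:
  motion:
    - [[0,0,0,0,0.04,0,1],[0,0,0,0,0,0,1],[0,0,0,0,0,0,1],[0,0,0,0,0,0,1],[0,0,0,0,0,0,1]]

```text
clock: 12.12
tool_pos: [0.5286, -0.1054, 0.1209]
eef_rot: [-0.527, 0.471, -0.471, 0.527]
contact_force: [-0.6, 0.2, -1.1]
opening: 0.309
```

Request:
send_rows:
  motion:
    - [[0,0,0,0,0.03,0,1],[0,0,0,0,0,0,1],[0,0,0,0,0.03,0,1],[0,0,0,0,0,0,1],[0,0,0,0,0,0,1]]

```text
clock: 12.53
tool_pos: [0.5288, -0.1054, 0.1203]
eef_rot: [-0.527, 0.471, -0.471, 0.527]
contact_force: [-1.7, 0.4, 5.2]
opening: 0.312
```

Request:
send_rows:
  motion:
    - [[0,0,0,0,0.03,0,1],[0,0,0,0,0,0,1],[0,0,0,0,0,0,1],[0,0,0,0,0,0,1],[0,0,0,0,0,0,1]]

```text
clock: 12.95
tool_pos: [0.5288, -0.1055, 0.1201]
eef_rot: [0.527, -0.471, 0.471, -0.527]
contact_force: [-2.4, -0.4, 8.7]
opening: 0.31
```

Contact with the face at TCP z ≈ 0.1203. I'm easing to about 3 N and feeling around.

Request:
send_rows:
  motion:
    - [[0,0,0,0,-0.035,0,1],[0,0,0,0,0,0,1],[0,0,0,0.03,0,0,1],[0,0,0,0.03,0,0,1],[0,0,0,0.03,0,0,1]]

```text
clock: 13.37
tool_pos: [0.5289, -0.1065, 0.1202]
eef_rot: [-0.527, 0.471, -0.471, 0.528]
contact_force: [-2.2, 2.5, 6.5]
opening: 0.308
```

Request:
send_rows:
  motion:
    - [[0,0,0,0.03,0,0,1],[0,0,0,0.03,0,0,1],[0,0,0,0.03,0,0,1],[0,0,0,0,0,0,1],[0,0,0,0,0,0,1]]

```text
clock: 13.78
tool_pos: [0.529, -0.1075, 0.1202]
eef_rot: [-0.527, 0.471, -0.47, 0.528]
contact_force: [-1.1, 1.9, 6.7]
opening: 0.312
```

Request:
send_rows:
  motion:
    - [[0,0,0,0,-0.02,0,1],[0,0,0,0,-0.01,0,1],[0,0,0,0,0,0,1],[0,0,0,0,0,0,1],[0,0,0,0,0,0,1]]

```text
clock: 14.2
tool_pos: [0.5293, -0.1087, 0.1204]
eef_rot: [-0.527, 0.471, -0.471, 0.528]
contact_force: [0.3, 2.4, 2.1]
opening: 0.308
```

Run:
```python
from h import *
to(.528,-.1057,.1203,6.3)
```

```text
clk 14.20 pos [ 0.5293 -0.1087  0.1204] F [0.27 2.43 2.14] op 0.308
toolz heading 6.5  tilt y-axis [ 0.001  0.    -1.   ]  shift units [-0.16  0.   -0.05]
yaw error deg -0.2 -> ry total units 0.04 (world-down y so ry=-yaw)
```

Request:
send_rows:
  motion:
    - [[0,0,0,0.01,0,0.03,1],[0,0,0,0.01,0,0.03,1],[0,0,0,0,0,0.03,1],[0,0,0,0,0,0,1],[0,0,0,0,0,0,1]]

```text
clock: 14.62
tool_pos: [0.5302, -0.1094, 0.1203]
eef_rot: [0.528, -0.471, 0.471, -0.527]
contact_force: [-2.9, 2.0, 4.1]
opening: 0.307
```

Request:
send_rows:
  motion:
    - [[0,0,0,0,0,0.03,1],[0,0,0,0,0,0.03,1],[0,0,0,0,0,0.02,1],[0,0,0,0,0,0,1],[0,0,0,0,0,0,1]]

```text
clock: 15.03
tool_pos: [0.5315, -0.1095, 0.1204]
eef_rot: [0.528, -0.471, 0.471, -0.527]
contact_force: [-4.2, 1.7, 6.6]
opening: 0.313
```

Run:
```python
from h import *
to(.528,-.1057,.1203,6.3)
```

```text
clk 15.03 pos [ 0.5315 -0.1095  0.1204] F [-4.2   1.7   6.63] op 0.313
toolz heading 6.5  tilt y-axis [-0.002 -0.001 -1.   ]  shift units [-0.21  0.   -0.15]
yaw error deg -0.2 -> ry total units 0.03 (world-down y so ry=-yaw)
```

Dragging builds up friction, so I'm switching to light hop-probing: lift, move, touch.

Request:
send_rows:
  motion:
    - [[0,0,0,0,-0.1,0,1],[0,0,0,-0.1,0,0,1],[0,0,0,-0.1,0,0,1],[0,0,0,0,0,0,1],[0,0,0,0,0,0,1]]

```text
clock: 15.45
tool_pos: [0.5323, -0.105, 0.1223]
eef_rot: [-0.527, 0.471, -0.471, 0.528]
contact_force: [-0.2, 0.8, -1.5]
opening: 0.312
```

Run:
```python
from h import *
to(.528,-.1057,.1203,6.3)
```

```text
clk 15.45 pos [ 0.5323 -0.105   0.1223] F [-0.25  0.79 -1.54] op 0.312
toolz heading 6.5  tilt y-axis [ 0. -0. -1.]  shift units [ 0.01  0.1  -0.22]
yaw error deg -0.2 -> ry total units 0.04 (world-down y so ry=-yaw)
```

Request:
send_rows:
  motion:
    - [[0,0,0,0,0.05,-0.05,1],[0,0,0,0,0.05,0,1],[0,0,0,0,0.02,0,1],[0,0,0,0,0,0,1],[0,0,0,0,0,0,1]]

```text
clock: 15.87
tool_pos: [0.531, -0.1053, 0.1205]
eef_rot: [0.528, -0.471, 0.471, -0.527]
contact_force: [-1.4, -0.3, 5.1]
opening: 0.307
```

Request:
send_rows:
  motion:
    - [[0,0,0,0,-0.08,0,1],[0,0,0,-0.16,0,0,1],[0,0,0,0,0,0,1],[0,0,0,0,0.07,0,1],[0,0,0,0,0,0,1]]

```text
clock: 16.28
tool_pos: [0.5308, -0.1016, 0.1205]
eef_rot: [-0.527, 0.471, -0.471, 0.528]
contact_force: [-1.4, 0.5, 5.2]
opening: 0.313
```

Request:
send_rows:
  motion:
    - [[0,0,0,0,-0.08,0,1],[0,0,0,0,0,-0.16,1],[0,0,0,0,0,0,1],[0,0,0,0,0.08,0,1],[0,0,0,0,0,0,1]]

```text
clock: 16.7
tool_pos: [0.5272, -0.1026, 0.1204]
eef_rot: [0.528, -0.471, 0.471, -0.527]
contact_force: [-2.1, 0.2, 4.4]
opening: 0.309
```

Run:
```python
from h import *
to(.528,-.1057,.1203,6.3)
```

```text
clk 16.70 pos [ 0.5272 -0.1026  0.1204] F [-2.07  0.2   4.44] op 0.309
toolz heading 6.5  tilt y-axis [-0.    -0.001 -1.   ]  shift units [0.16 0.01 0.02]
yaw error deg -0.2 -> ry total units 0.04 (world-down y so ry=-yaw)
```

Points probed so far: (0,0), (3,1), (4,3), (0,3.3), (−3.5,2.8) and (−3.2,−0.4). Next is (−3.3,−3.5).

Request:
send_rows:
  motion:
    - [[0,0,0,0,-0.08,0,1],[0,0,0,0,0,-0.16,1],[0,0,0,0,0,0,1],[0,0,0,0,0.08,0,1],[0,0,0,0,0,0,1]]

```text
clock: 17.12
tool_pos: [0.5241, -0.1029, 0.1204]
eef_rot: [0.528, -0.471, 0.471, -0.527]
contact_force: [-0.5, -0.1, 4.4]
opening: 0.311
```

Request:
send_rows:
  motion:
    - [[0,0,0,0,-0.08,0,1],[0,0,0,0.16,0,0,1],[0,0,0,0,0,0,1],[0,0,0,0,0.08,0,1],[0,0,0,0,0,0,1]]

```text
clock: 17.53
tool_pos: [0.5248, -0.1061, 0.1201]
eef_rot: [0.527, -0.471, 0.471, -0.527]
contact_force: [0.0, -0.6, 0.7]
opening: 0.312
```

Run:
```python
from h import *
to(.528,-.1057,.1203,6.3)
```

```text
clk 17.53 pos [ 0.5248 -0.1061  0.1201] F [ 0.   -0.56  0.66] op 0.312
toolz heading 6.5  tilt y-axis [ 0. -0. -1.]  shift units [-0.   -0.01  0.16]
yaw error deg -0.2 -> ry total units 0.03 (world-down y so ry=-yaw)
```

Force and z are both lower at (0,−3.2), so I'm probing a little deeper.

Request:
send_rows:
  motion:
    - [[0,0,0,0,0.02,0,1],[0,0,0,0,0.01,0,1],[0,0,0,0,0,0,1],[0,0,0,0,0,0,1],[0,0,0,0,0,0,1]]

```text
clock: 17.95
tool_pos: [0.5248, -0.106, 0.1198]
eef_rot: [-0.527, 0.471, -0.471, 0.527]
contact_force: [-0.1, -1.1, 4.5]
opening: 0.311
```

Request:
send_rows:
  motion:
    - [[0,0,0,0,-0.1,0,1],[0,0,0,0.1,0,0,1],[0,0,0,0,0,0,1],[0,0,0,0,0.08,0,1],[0,0,0,0,0,0,1]]

```text
clock: 18.37
tool_pos: [0.5245, -0.1078, 0.1195]
eef_rot: [0.528, -0.471, 0.471, -0.527]
contact_force: [0.3, 1.0, -0.9]
opening: 0.306
```

Now it's free at z 0.1195, so this is over the hole. Descending gently.

Request:
send_rows:
  motion:
    - [[0,0,0,0,0.05,0,1],[0,0,0,0,0,0,1],[0,0,0,0,0,0,1],[0,0,0,0,0,0,1],[0,0,0,0,0,0,1]]

```text
clock: 18.78
tool_pos: [0.5249, -0.1079, 0.119]
eef_rot: [0.527, -0.471, 0.471, -0.527]
contact_force: [0.1, -1.4, -1.7]
opening: 0.309
```

Request:
send_rows:
  motion:
    - [[0,0,0,0,0.03,0,1],[0,0,0,0,0,0,1],[0,0,0,0,0,0,1],[0,0,0,0,0,0,1],[0,0,0,0,0,0,1]]

```text
clock: 19.2
tool_pos: [0.5249, -0.1079, 0.1184]
eef_rot: [0.527, -0.471, 0.471, -0.527]
contact_force: [0.5, -0.0, -2.0]
opening: 0.31
```

Run:
```python
from h import *
to(.528,-.1057,.1203,6.3); print(get_state()['moment'])
```

```text
clk 19.20 pos [ 0.5249 -0.1079  0.1184] F [ 0.45 -0.01 -1.98] op 0.310
toolz heading 6.5  tilt y-axis [ 0. -0. -1.]  shift units [-0.09 -0.09  0.17]
yaw error deg -0.2 -> ry total units 0.04 (world-down y so ry=-yaw)
[-0.1255599  -0.18813275 -0.04897209]
```

Request:
send_rows:
  motion:
    - [[0,0,0,0,0.04,0,1],[0,0,0,0,0,0,1],[0,0,0,0,0.04,0,1],[0,0,0,0,0,0,1],[0,0,0,0,0,0,1]]

```text
clock: 19.62
tool_pos: [0.5249, -0.1079, 0.1168]
eef_rot: [0.527, -0.471, 0.471, -0.527]
contact_force: [1.3, -0.4, -1.4]
opening: 0.314
```

Request:
send_rows:
  motion:
    - [[0,0,0,0,0.05,0,1],[0,0,0,0,0.05,0,1],[0,0,0,0,0.05,0,1],[0,0,0,0,0.05,0,1],[0,0,0,0,0,0,1]]

```text
clock: 20.03
tool_pos: [0.5249, -0.1079, 0.1126]
eef_rot: [0.527, -0.471, 0.471, -0.527]
contact_force: [1.3, -0.6, -1.8]
opening: 0.309
```

Request:
send_rows:
  motion:
    - [[0,0,0,0,0.05,0,1],[0,0,0,0,0.05,0,1],[0,0,0,0,0.05,0,1],[0,0,0,0,0.05,0,1],[0,0,0,0,0,0,1]]

```text
clock: 20.45
tool_pos: [0.5249, -0.1079, 0.1086]
eef_rot: [0.527, -0.471, 0.471, -0.527]
contact_force: [0.5, -1.1, -2.2]
opening: 0.31
```

Request:
send_rows:
  motion:
    - [[0,0,0,0,0.05,0,1],[0,0,0,0,0.05,0,1],[0,0,0,0,0.04,0,1],[0,0,0,0,0,0,1],[0,0,0,0,0,0,1]]

```text
clock: 20.87
tool_pos: [0.5249, -0.1079, 0.1059]
eef_rot: [-0.527, 0.471, -0.471, 0.527]
contact_force: [1.0, -1.1, -2.2]
opening: 0.31
```

Request:
send_rows:
  motion:
    - [[0,0,0,0,0.03,0,1],[0,0,0,0,0,0,1],[0,0,0,0,0.03,0,1],[0,0,0,0,0,0,1],[0,0,0,0,0,0,1]]

```text
clock: 21.28
tool_pos: [0.5249, -0.1079, 0.1048]
eef_rot: [0.527, -0.471, 0.471, -0.527]
contact_force: [0.9, -1.2, -0.6]
opening: 0.311
```

Request:
send_rows:
  motion:
    - [[0,0,0,0,0.02,0,1],[0,0,0,0,0,0,1],[0,0,0,0,0,0,1],[0,0,0,0,0,0,1],[0,0,0,0,0,0,1]]

```text
clock: 21.7
tool_pos: [0.5249, -0.1079, 0.1047]
eef_rot: [-0.527, 0.471, -0.471, 0.527]
contact_force: [-0.5, -1.7, 4.1]
opening: 0.313
```

The flange has met the cover at z 0.1047, as expected. Releasing.

Request:
send_rows:
  motion:
    - [[0,0,0,0,-0.01,0,1],[0,0,0,0,0,0,0.2],[0,0,0,0,0,0,0],[0,0,0,0,0,0,0],[0,0,0,0,0,0,0]]

```text
clock: 22.12
tool_pos: [0.5246, -0.1075, 0.1044]
eef_rot: [-0.528, 0.471, -0.471, 0.528]
contact_force: [0.5, -0.2, 0.2]
opening: 0.502
```

Request:
send_rows:
  motion:
    - [[0,0,0,0,-0.2,0,0],[0,0,0,0,-0.4,0,0],[0,0,0,0,-0.8,0,0],[0,0,0,0,-0.8,0,0],[0,0,0,0,-0.8,0,0]]

```text
clock: 22.53
tool_pos: [0.5248, -0.1077, 0.1659]
eef_rot: [-0.527, 0.471, -0.471, 0.528]
contact_force: [0.5, 0.0, -0.9]
opening: 0.5
```

Request:
send_rows:
  motion:
    - [[0,0,0,-1,-0.4,0,0.5],[0,0,0,-1,0,0,1],[0,0,0,-1,0,0,1],[0,0,0,-1,0,0,1],[0,0,0,-1,0,0,1]]

```text
clock: 22.95
tool_pos: [0.5135, -0.0076, 0.1735]
eef_rot: [-0.527, 0.471, -0.471, 0.528]
contact_force: [0.2, 0.5, -0.4]
opening: 0.142
```

Run:
```python
from h import *
to(.5075,.09,.17,6.3);print(get_state()['q'])
s=snap('top','t5');t=snap('scene','s5')
cv2.imwrite('pics/s5z.png',cv2.resize(t['img'][150:330,100:320,::-1],None,fx=3.5,fy=3.3,interpolation=cv2.INTER_CUBIC))
```

```text
clk 22.95 pos [ 0.5135 -0.0076  0.1735] F [ 0.19  0.51 -0.45] op 0.142
toolz heading 6.5  tilt y-axis [ 0.001  0.    -1.   ]  shift units [-4.88  0.17  0.25]
yaw error deg -0.2 -> ry total units 0.04 (world-down y so ry=-yaw)
[ 0.26567203  0.71608622 -0.56047511  1.96551951  0.62702902  0.6371663
 -0.59074974]
```

View pics/s5z.png

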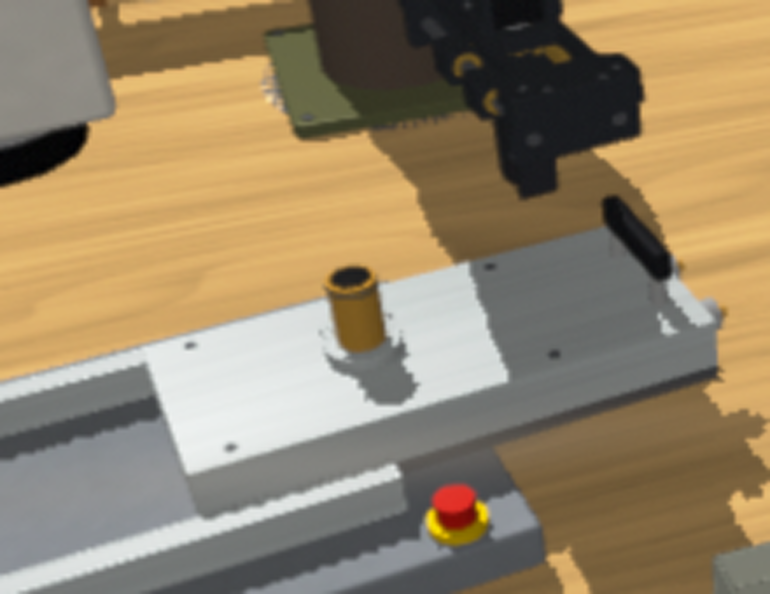

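View pics/t5.png

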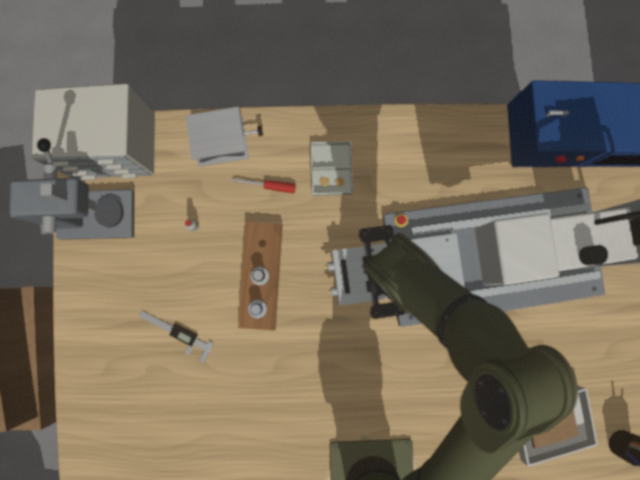

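The nest is seated flat in the window at crop (355,310), upright, with its flange on the cover. Blue and black are undisturbed. Now I'm moving behind the handle with the fingers closed.

Request:
send_rows:
  motion:
    - [[0,0,0,-1,0,0,1],[0,0,0,-1,0,0,1],[0,0,0,-1,0,0,1],[0,0,0,-1,0,0.1,1],[0,0,0,-0.8,0,0.1,1]]

```text
clock: 23.47
tool_pos: [0.5069, 0.0879, 0.1731]
eef_rot: [-0.527, 0.471, -0.471, 0.528]
contact_force: [0.9, -0.5, -0.5]
opening: 0.008
```

Run:
```python
from h import *
to(.5067,.0861,.115,6.3)
t=snap('scene','s6')
cv2.imwrite('pics/s6z.png',cv2.resize(t['img'][150:300,200:340,::-1],None,fx=4,fy=4,interpolation=cv2.INTER_CUBIC))
# lens / home estimate: lens pixel handled later
```

```text
clk 23.47 pos [0.5069 0.0879 0.1731] F [ 0.86 -0.49 -0.48] op 0.008
toolz heading 6.5  tilt y-axis [ 0. -0. -1.]  shift units [ 0.09  2.91 -0.02]
yaw error deg -0.2 -> ry total units 0.04 (world-down y so ry=-yaw)
```

View pics/s6z.png

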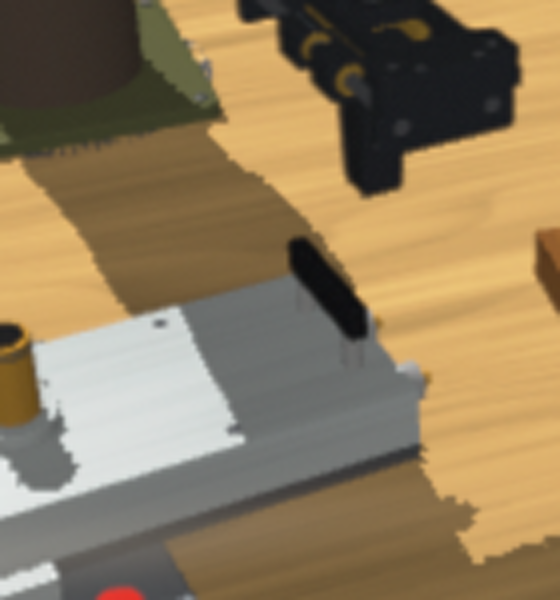

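The closed fingers at crop (370,170) hang outboard of the bar, which is at (327,287). Descending, then approaching slowly.

Request:
send_rows:
  motion:
    - [[0,0,0,0,0.6,0,1],[0,0,0,0,0.7,0,1],[0,0,0,0,0.7,0,1],[0,0,0,0,0.5,0,1],[0,0,0,0,0.4,0,1]]

```text
clock: 23.93
tool_pos: [0.5068, 0.086, 0.1139]
eef_rot: [0.528, -0.471, 0.471, -0.527]
contact_force: [-0.6, 0.6, 0.1]
opening: 0.003
```

Request:
send_rows:
  motion:
    - [[0,0,0,0.1,0,0,1],[0,0,0,0.1,0,0,1],[0,0,0,0.1,0,0,1],[0,0,0,0.1,0,0,1],[0,0,0,0.05,0,0,1]]

```text
clock: 24.35
tool_pos: [0.5081, 0.0779, 0.1151]
eef_rot: [-0.527, 0.471, -0.471, 0.527]
contact_force: [-0.9, 0.1, -0.8]
opening: 0.008
```

Request:
send_rows:
  motion:
    - [[0,0,0,0.1,0,0,1],[0,0,0,0.1,0,0,1],[0,0,0,0.1,0,0,1],[0,0,0,0.1,0,0,1],[0,0,0,0.1,0,0,1]]

```text
clock: 24.77
tool_pos: [0.5087, 0.0718, 0.115]
eef_rot: [-0.526, 0.471, -0.469, 0.53]
contact_force: [-2.5, 7.1, 1.5]
opening: 0.002
```

Request:
send_rows:
  motion:
    - [[0,0,0,0.1,0,0,1],[0,0,0,0.1,0,0,1],[0,0,0,0.1,0,0,1],[0,0,0,0.1,0,0,1],[0,0,0,0.1,0,0,1]]

```text
clock: 25.18
tool_pos: [0.5098, 0.0619, 0.115]
eef_rot: [-0.527, 0.471, -0.469, 0.53]
contact_force: [-3.4, 6.1, 1.9]
opening: 0.005
```

Request:
send_rows:
  motion:
    - [[0,0,0,0.12,0,0,1],[0,0,0,0.14,0,0,1],[0,0,0,0.15,0,0,1],[0,0,0,0.15,0,0,1],[0,0,0,0.15,0,0,1]]

```text
clock: 25.6
tool_pos: [0.5114, 0.0479, 0.115]
eef_rot: [-0.527, 0.471, -0.469, 0.53]
contact_force: [-2.0, 6.6, 1.3]
opening: 0.005
```

Run:
```python
from h import *
to(.5067,.0861,.115,6.3)
t=snap('scene','s7')
cv2.imwrite('pics/s7z.png',cv2.resize(t['img'][150:300,130:330,::-1],None,fx=4,fy=4,interpolation=cv2.INTER_CUBIC))
```

```text
clk 25.60 pos [0.5114 0.0479 0.115 ] F [-1.99  6.6   1.31] op 0.005
toolz heading 6.6  tilt y-axis [ 0.001  0.005 -1.   ]  shift units [-1.93  0.01 -0.01]
yaw error deg -0.3 -> ry total units 0.07 (world-down y so ry=-yaw)
```

View pics/s7z.png

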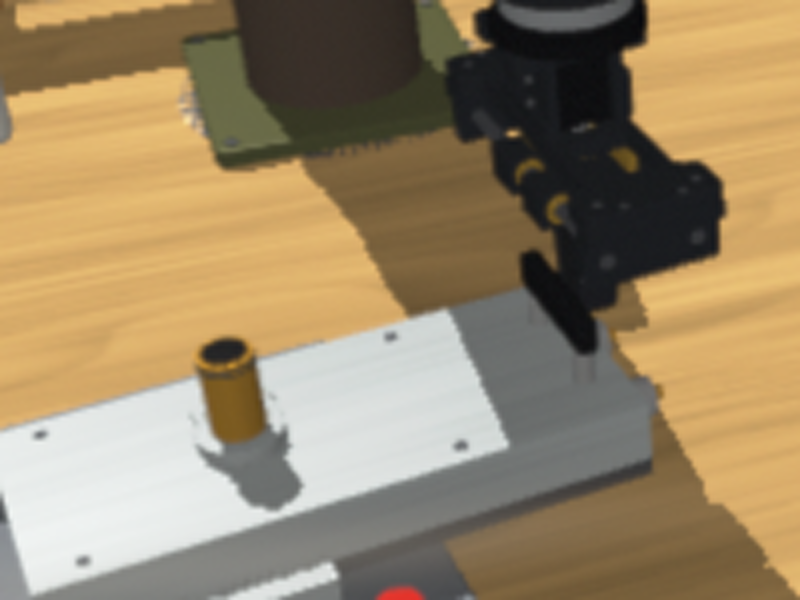

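The fingers push the bar at about 6.6 N and the slide and nest move together. Continuing.

Request:
send_rows:
  motion:
    - [[0,0,0,0.15,0,0,1],[0,0,0,0.15,0,0,1],[0,0,0,0.15,0,0,1],[0,0,0,0.15,0,0,1],[0,0,0,0.15,0,0,1]]

```text
clock: 26.07
tool_pos: [0.5131, 0.0328, 0.115]
eef_rot: [-0.527, 0.471, -0.469, 0.53]
contact_force: [-2.1, 6.2, 1.6]
opening: 0.003
```

Request:
send_rows:
  motion:
    - [[0,0,0,0.15,0,0,1],[0,0,0,0.15,0,0,1],[0,0,0,0.15,0,0,1],[0,0,0,0.15,0,0,1],[0,0,0,0.15,0,0,1]]

```text
clock: 26.48
tool_pos: [0.5147, 0.0179, 0.115]
eef_rot: [-0.527, 0.471, -0.469, 0.53]
contact_force: [-2.7, 6.7, 2.6]
opening: 0.006
```

Request:
send_rows:
  motion:
    - [[0,0,0,0.15,0,0,1],[0,0,0,0.15,0,0,1],[0,0,0,0.15,0,0,1],[0,0,0,0.15,0,0,1],[0,0,0,0.15,0,0,1]]

```text
clock: 26.9
tool_pos: [0.5164, 0.0029, 0.115]
eef_rot: [-0.527, 0.471, -0.469, 0.529]
contact_force: [-2.3, 6.8, 2.7]
opening: 0.007
```

Request:
send_rows:
  motion:
    - [[0,0,0,0.15,0,0,1],[0,0,0,0.15,0,0,1],[0,0,0,0.15,0,0,1],[0,0,0,0.15,0,0,1],[0,0,0,0.15,0,0,1]]

```text
clock: 27.32
tool_pos: [0.5181, -0.012, 0.115]
eef_rot: [-0.527, 0.471, -0.469, 0.529]
contact_force: [-1.6, 7.1, 2.5]
opening: 0.002
```

Request:
send_rows:
  motion:
    - [[0,0,0,0.15,0,0,1],[0,0,0,0.15,0,0,1],[0,0,0,0.15,0,0,1],[0,0,0,0.15,0,0,1],[0,0,0,0.15,0,0,1]]

```text
clock: 27.73
tool_pos: [0.5197, -0.0269, 0.115]
eef_rot: [-0.527, 0.471, -0.469, 0.529]
contact_force: [-2.6, 6.5, 2.2]
opening: 0.009
```

Run:
```python
from h import *
to(.5067,.0861,.115,6.3)
s=snap('top','t8');t=snap('scene','s8')
```

```text
clk 27.73 pos [ 0.5197 -0.0269  0.115 ] F [-2.6   6.52  2.18] op 0.009
toolz heading 6.6  tilt y-axis [ 0.     0.005 -1.   ]  shift units [-5.69  0.03  0.  ]
yaw error deg -0.3 -> ry total units 0.07 (world-down y so ry=-yaw)
```

View pics/s8.png

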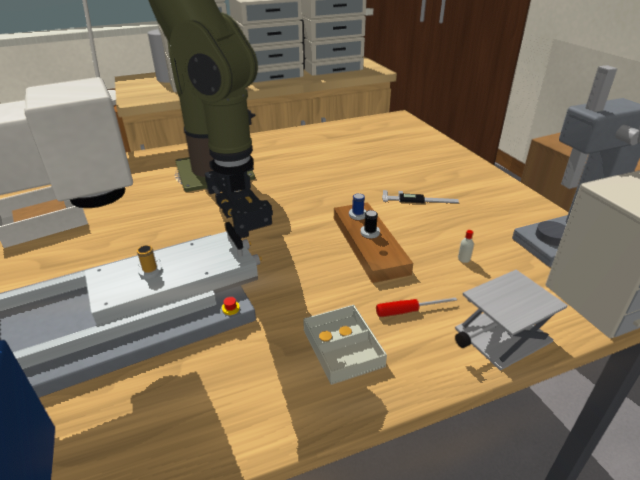

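View pics/t8.png

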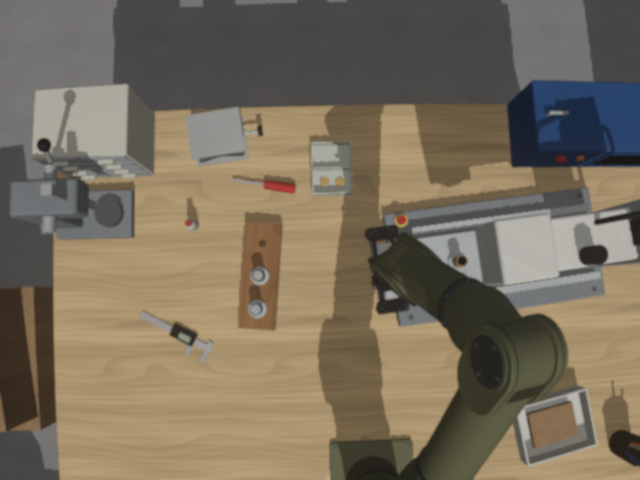

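Slide and nest are moving in together (nest at scene (147,260)) and the forearm is clear of the head. I'll estimate the home point from the lens ellipse, near (98,193).

Run:
```python
from h import *
t=load('s8')
L=ray(t,97.5,195,.252);print(L, L[:2]-.18*np.array([.11,-.994]))
cv2.imwrite('pics/l.png',cv2.resize(t['img'][170:220,55:140,::-1],None,fx=8,fy=8,interpolation=cv2.INTER_CUBIC))
```

```text
[ 0.53703811 -0.25991169  0.252     ] [ 0.51723811 -0.08099169]
```

View pics/l.png

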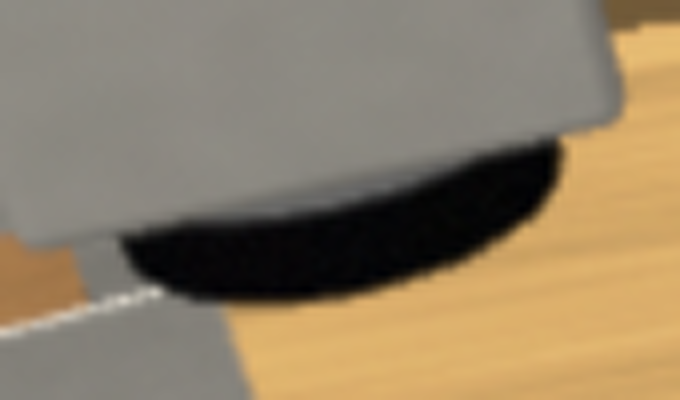

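Request:
send_rows:
  motion:
    - [[0,0,0,0.15,0,0,1],[0,0,0,0.15,0,0,1],[0,0,0,0.15,0,0,1],[0,0,0,0.15,0,0,1],[0,0,0,0.15,0,0,1]]

```text
clock: 28.25
tool_pos: [0.5214, -0.042, 0.115]
eef_rot: [-0.527, 0.471, -0.469, 0.529]
contact_force: [-1.7, 7.0, 2.2]
opening: 0.006
```

Request:
send_rows:
  motion:
    - [[0,0,0,0.15,0,0,1],[0,0,0,0.15,0,0,1],[0,0,0,0.15,0,0,1],[0,0,0,0.1,0,0,1],[0,0,0,0.1,0,0,1]]

```text
clock: 28.67
tool_pos: [0.5229, -0.0553, 0.1149]
eef_rot: [-0.527, 0.471, -0.47, 0.529]
contact_force: [-3.1, 6.4, 3.4]
opening: 0.006
```

Request:
send_rows:
  motion:
    - [[0,0,0,0.08,0,0,1],[0,0,0,0.08,0,0,1],[0,0,0,0.08,0,0,1],[0,0,0,0.08,0,0,1],[0,0,0,0.08,0,0,1]]

```text
clock: 29.08
tool_pos: [0.5238, -0.0631, 0.115]
eef_rot: [-0.527, 0.471, -0.469, 0.529]
contact_force: [-2.5, 7.1, 3.6]
opening: 0.005
```

Request:
send_rows:
  motion:
    - [[0,0,0,0.06,0,0,1],[0,0,0,0.05,0,0,1],[0,0,0,0.05,0,0,1],[0,0,0,0.05,0,0,1],[0,0,0,0.05,0,0,1]]

```text
clock: 29.5
tool_pos: [0.5244, -0.0684, 0.1149]
eef_rot: [-0.527, 0.471, -0.47, 0.529]
contact_force: [-2.1, 5.7, 3.6]
opening: 0.006
```

Request:
send_rows:
  motion:
    - [[0,0,0,0.05,0,0,1],[0,0,0,0.05,0,0,1],[0,0,0,0.05,0,0,1],[0,0,0,0.05,0,0,1],[0,0,0,0.05,0,0,1]]

```text
clock: 29.92
tool_pos: [0.5249, -0.0733, 0.115]
eef_rot: [-0.527, 0.471, -0.47, 0.529]
contact_force: [-2.1, 5.7, 3.5]
opening: 0.006
```

Request:
send_rows:
  motion:
    - [[0,0,0,0.05,0,0,1],[0,0,0,0.05,0,0,1],[0,0,0,0.05,0,0,1],[0,0,0,0.05,0,0,1],[0,0,0,0.05,0,0,1]]

```text
clock: 30.33
tool_pos: [0.5254, -0.0777, 0.1149]
eef_rot: [-0.527, 0.471, -0.469, 0.529]
contact_force: [-2.7, 8.9, 3.3]
opening: 0.01
```

Request:
send_rows:
  motion:
    - [[0,0,0,0.05,0,0,1],[0,0,0,0.05,0,0,1],[0,0,0,0.05,0,0,1],[0,0,0,0.05,0,0,1],[0,0,0,0.05,0,0,1]]

```text
clock: 30.75
tool_pos: [0.5254, -0.0779, 0.115]
eef_rot: [-0.526, 0.472, -0.467, 0.532]
contact_force: [-5.7, 17.5, 5.0]
opening: 0.006
```

Run:
```python
from h import *
t=snap('scene','s9');snap('top','t9')
cv2.imwrite('pics/s9z.png',cv2.resize(t['img'][60:300,0:280,::-1],None,fx=2.5,fy=2.5,interpolation=cv2.INTER_CUBIC))
```

```text
(no output)
```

View pics/s9z.png

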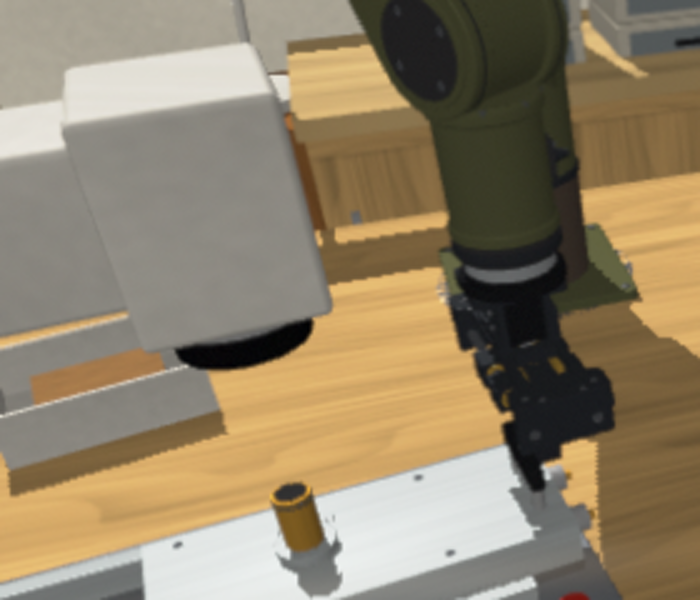

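The force rose to about 18 N with no further motion at y −0.078. That is 151 mm of travel, and it puts the window at (0.545,−0.256), matching the lens estimate (0.537,−0.260), so this is the stop. Backing off.

Request:
send_rows:
  motion:
    - [[0,0,0,-0.15,0,0,1],[0,0,0,-0.2,0,0,1],[0,0,0,-0.4,0,0,1],[0,0,0,-0.4,0,0,1],[0,0,0,-0.4,-0.1,0,1]]

```text
clock: 31.27
tool_pos: [0.5227, -0.0551, 0.1164]
eef_rot: [0.528, -0.471, 0.471, -0.527]
contact_force: [0.5, 0.4, -0.4]
opening: 0.006
```

Request:
send_rows:
  motion:
    - [[0,0,0,-0.3,-0.6,0,1],[0,0,0,-0.3,-0.8,0,1],[0,0,0,-0.5,-0.8,0,1],[0,0,0,-0.6,-0.8,0,1],[0,0,0,-0.6,-0.8,0,1]]

```text
clock: 31.68
tool_pos: [0.5176, -0.0088, 0.1943]
eef_rot: [-0.527, 0.471, -0.471, 0.527]
contact_force: [0.1, -0.3, -0.2]
opening: 0.011
```

Request:
send_rows:
  motion:
    - [[0,0,0,-0.9,-0.3,0,1],[0,0,0,-0.9,0,0,1],[0,0,0,-0.9,0,0,1],[0,0,0,-0.5,0,0,1],[0,0,0,0,0,0,1]]

```text
clock: 32.1
tool_pos: [0.5104, 0.0572, 0.1996]
eef_rot: [-0.528, 0.47, -0.47, 0.529]
contact_force: [-1.2, -0.1, 0.9]
opening: 0.004
```

Run:
```python
from h import *
np.set_printoptions(precision=4,suppress=True)
to(.5,.0861,.115,6.3)
s=snap('top','t10');t=snap('scene','s10')
cv2.imwrite('pics/s10z.png',cv2.resize(t['img'][200:300,60:270,::-1],None,fx=3.8,fy=3.8,interpolation=cv2.INTER_CUBIC))
w0=np.array([.528,-.1057]);d=np.array([.11,-.994])
for k in(.149,.151,.153):
  h=w0+d*(k-.165); print(k,'handle top pix',(proj(t,[*h,.116])-[60,200]+.5)*3.8,'window',(proj(t,[*(w0+d*k),.076])-[60,200]+.5)*3.8)
```

```text
clk 32.10 pos [0.5104 0.0572 0.1996] F [-1.22 -0.11  0.89] op 0.004
toolz heading 6.7  tilt y-axis [ 0.001  0.002 -1.   ]  shift units [-1.49  4.23 -0.35]
yaw error deg -0.4 -> ry total units 0.09 (world-down y so ry=-yaw)
0.149 handle top pix [[573.9877 144.0171]] window [[257.9621 302.4668]]
0.151 handle top pix [[570.1681 145.0782]] window [[253.7363 303.701 ]]
0.153 handle top pix [[566.3425 146.1409]] window [[249.5038 304.9371]]
```

View pics/s10z.png

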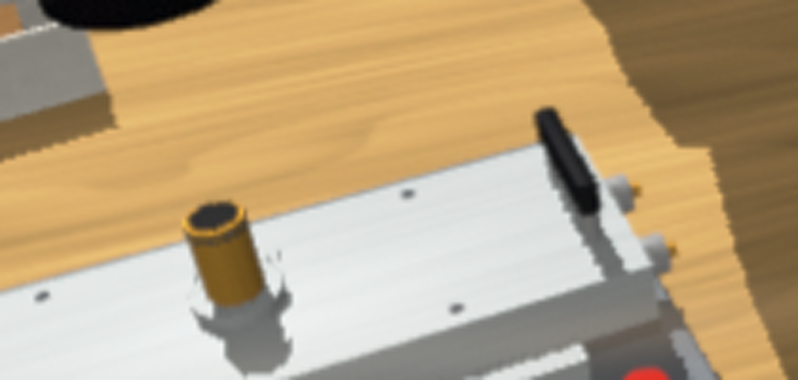

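View pics/t10.png

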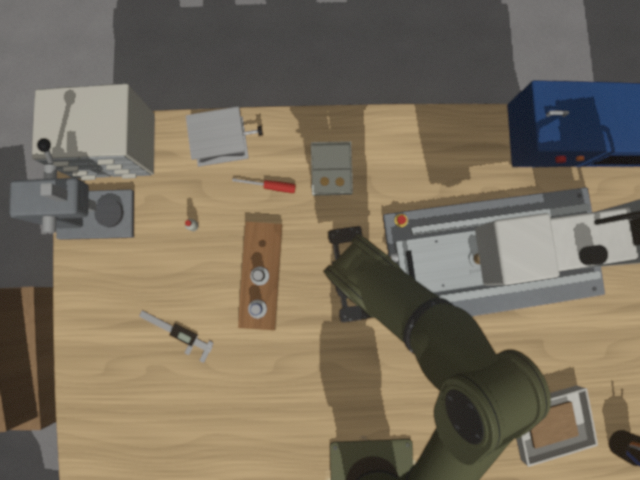

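I'll check the lens alignment more rigorously before handing in, by fitting the lens's lower rim circle.

Run:
```python
from h import *
from scipy.optimize import least_squares
np.set_printoptions(precision=4,suppress=True)
t=load('s10'); img=t['img'].astype(int)
sub=img[170:220,55:140]; m=(sub.sum(2)<90).astype(np.uint8)
n,l,st,ce=cv2.connectedComponentsWithStats(m); k=1+np.argmax(st[1:,4]); m=l==k
# lower boundary points
pts=[(c+55, np.where(m[:,c])[0].max()+170+.5) for c in range(m.shape[1]) if m[:,c].any()]
pts=np.array(pts,float); print(len(pts),pts[::8])
th=np.linspace(0,2*np.pi,400)
def f(p):
    C=proj(t,np.c_[p[0]+.043*np.cos(th),p[1]+.043*np.sin(th),np.full(400,.252)])
    r=[]
    for q in pts: 
        d=np.hypot(*(C-q).T); r.append(d.min())
    return np.array(r)
r=least_squares(f,[.54,-.26],loss='soft_l1',diff_step=1e-3);print(r.x,np.abs(r.fun).max(),r.fun.mean())
C=proj(t,np.c_[r.x[0]+.043*np.cos(th),r.x[1]+.043*np.sin(th),np.full(400,.252)]);print(C.min(0),C.max(0),pts.min(0),pts.max(0))
# nest axis now: top rim centre at crop (216,217), z=.128
print('nest top',ray(t,60+216/3.8-.5,200+217/3.8-.5,.128))
print('screws',ray(t,60+408/3.8-.5,200+193/3.8-.5,.076),ray(t,60+457/3.8-.5,200+308/3.8-.5,.076))
```

```text
53 [[ 71.  201.5]
 [ 79.  206.5]
 [ 87.  206.5]
 [ 95.  206.5]
 [103.  204.5]
 [111.  202.5]
 [119.  197.5]]
[ 0.5316 -0.2598] 0.7099675096064448 0.29814338094177284
[ 69.7492 181.3015] [124.6897 206.8435] [ 71.  192.5] [123.  206.5]
nest top [ 0.5413 -0.2605  0.128 ]
screws [ 0.4788 -0.175   0.076 ] [ 0.5848 -0.163   0.076 ]
```

Run:
```python
from h import *
from scipy.optimize import least_squares
t=load('s10'); img=t['img'].astype(int)
m=(img[170:220,55:140].sum(2)<90).astype(np.uint8)
n,l,st,ce=cv2.connectedComponentsWithStats(m); m=l==1+np.argmax(st[1:,4])
pts=np.array([(c+55, np.where(m[:,c])[0].max()+170+.5) for c in range(m.shape[1]) if m[:,c].any()],float)
th=np.linspace(0,2*np.pi,400)
for k in(.140,.145,.15,.155,.16,.165):
    p=np.array([.528,-.1057])+k*np.array([.109,-.994]); res=[]
    C=proj(t,np.c_[p[0]+.043*np.cos(th),p[1]+.043*np.sin(th),np.full(400,.252)])
    # horizontal extremes only, plus residual allowing a 2D pixel shift report
    print(k,p.round(4),'ellipse u',C[:,0].min().round(1),C[:,0].max().round(1),'vmax',C[:,1].max().round(1),'mean res',np.mean([np.hypot(*(C-q).T).min() for q in pts]).round(2))
print(pts.min(0),pts.max(0))
```

```text
0.14 [ 0.5433 -0.2449] ellipse u 79.2 134.3 vmax 208.5 mean res 3.75
0.145 [ 0.5438 -0.2498] ellipse u 75.9 131.2 vmax 209.3 mean res 3.38
0.15 [ 0.5444 -0.2548] ellipse u 72.6 128.1 vmax 210.1 mean res 3.37
0.155 [ 0.5449 -0.2598] ellipse u 69.3 125.0 vmax 210.9 mean res 3.64
0.16 [ 0.5454 -0.2647] ellipse u 65.9 121.9 vmax 211.7 mean res 3.75
0.165 [ 0.546  -0.2697] ellipse u 62.6 118.7 vmax 212.5 mean res 3.94
[ 71.  192.5] [123.  206.5]
```

Run:
```python
from h import *
print(job.finish_job(), get_state()['clock'])
```

```text
the job is handed in; nothing more can be done
the job is handed in; nothing more can be done
```

The brass nest is seated in the slide's socket, the slide is in against its stop under the lens, and the job is handed in. I finished at about 32 s of the 64 s allowed; the hand-in reports no verdict.

**Finding the hole:** I touched the socket face with the spigot and felt about the window, first dragging it lightly, then in small hops. It dropped in about 2 mm along +x and 3.5 mm along −y from the window centre.

**Force on the nest:** Contact on the face was mostly 3 to 8 N, with one early touch at about 10 N. Seating took about 5 N.

**Seating:** The flange met the cover 15.6 mm below face contact; 16 mm was expected. The pictures show the nest upright and flat on the cover.

**Slide:** I pushed the handle with closed fingers at about 6 to 7 N, slowing to roughly 12 mm/s near the end. At the stop the force rose to about 18 N with no further motion, and then I backed clear.

**Last checks:**
- **Travel:** 151 mm by the tool and about 154 mm by the cover screws. Both fit a slide that started 26 to 30 mm in.
- **Lens position:** the rim's width in the scene picture puts the lens at about 155 mm of travel, which agrees.
- **Disagreement:** the full circle fit to the lens rim put the lens about 13 mm off to one side. I put that down to the poor depth of a single view, but did not confirm it.
- **Rest of the bench:** the blue and black nests, rack, tray, glue, driver and caliper look unmoved in the last top picture.

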